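# Nuts out of the tilting dispenser

## Task

Fill the bowl with the hazelnuts from the tilting dispenser: with the jar still leaning back at rest, turn the dial lid to its largest opening (bar pointer at the biggest dot), then tip the jar over by its lever, rocking it if need be, until all five nuts have dropped into the bowl. Finally swing the jar back to its rest with the dial left at the largest opening, leaving the bowl where it is and the other things on the worktop undisturbed.

Things in the scene. Friction and masses are not known exactly. Their poses are not given: they have to be found in the camera images.
- stand: Dark wooden stand of the tilting nut dispenser, fixed to the worktop. Origin on the worktop straight under the tipping axle; its x axis points away from the bowl, y along the axle, z up. Base board from x = -30 to +115 mm, 160 mm wide; two cheeks at y = +-63 mm, 10 mm thick, reach up to 187 mm.
- axle (a point): Middle of the tipping axle, on the jar's centre line, 170 mm above the worktop; its axes are the jar's: z runs along the centre line to the dial lid, y is along the axle (stand's y). The clear jar (100 mm across; white collar 124 mm across at the lid) swings between the cheeks.
- jar (a joint): Tipping angle, rad, 0 to 1.57. At 0 (rest, at its stop) the jar's lid points up and to the stand's -x side, 35 degrees from vertical. It grows as the jar is tipped over to -x, where the bowl stands: 0.96 level, 1.57 lid pointing 35 degrees below level, over the bowl. Friction (0.25 N m) keeps it wherever it is left. Lever and lid move with it.
- lever_grip (a point): Middle of the lever's red round handle (18 mm thick, 56 mm long, along the stand's y), 120 mm from the stand's middle on its -y side; steel lever arm at y = -80 mm. It circles the axle line at 110 mm radius: jar angle 0: 45 degrees up towards stand +x (248 mm above the worktop); 1.57: 45 degrees up towards -x. The handle may turn between the fingers.
- dial (a joint): Dial lid angle, rad, 0 to 3.35, growing counter-clockwise to someone looking at the lid from outside (right-handed about dial_grip's z). The dial brings its openings over the fixed window on the lid's bowl side: 0 closed, 0.79 smallest, 1.66 middle (both too small for the nuts), 2.97 largest, fully over the window; past that it closes again. Friction 0.06 N m.
- dial_grip (a point): Middle of the dial's bar grip (64 mm long, 14 mm wide, 34 mm proud of the blue disc, 105 mm across), on the dial axis 21 mm above the disc, 13 mm below the bar's top, 115 mm from the axle. x runs along the bar to the red pointer end, z out of the lid (35 degrees from vertical at rest). Three blue dots on the white collar: pointer at the biggest dot = largest opening.
- bowl: White ceramic bowl, 170 mm across the rim, 55 mm tall, standing loose on the worktop on the stand's -x side under the place where the tipped lid comes. Origin at the centre of its underside.
- nut0: Hazelnut in its shell, a 20 mm ball of about 12 g, in the jar at the start. Origin at its centre.
- nut1: Hazelnut in its shell, a 20 mm ball of about 12 g, in the jar at the start. Origin at its centre.
- nut2: Hazelnut in its shell, a 20 mm ball of about 12 g, in the jar at the start. Origin at its centre.
- nut3: Hazelnut in its shell, a 20 mm ball of about 12 g, in the jar at the start. Origin at its centre.
- nut4: Hazelnut in its shell, a 20 mm ball of about 12 g, in the jar at the start. Origin at its centre.
- mug: Green and white mug, 78 mm across, 101 mm tall, handle at its -y side. Bystander; origin at the centre of its underside.
- lemon: Lemon, 72 mm long, lying. Bystander; origin at the centre of its underside.
- garlic: Garlic bulb, 56 mm. Bystander; origin at the centre of its underside.
- spice_green: Glass spice jar with white cap and green contents, 49 mm across, 105 mm tall. Bystander; origin at the centre of its underside.
- spice_orange: Glass spice jar with white cap and orange contents, 49 mm across, 105 mm tall. Bystander; origin at the centre of its underside.
- mill: Wooden pepper mill, 58 mm across, 150 mm tall. Bystander; origin at the centre of its underside.
There are look-alikes about, which are no part of the job. Several things have the shape of the bowl; the one meant has the colours described above.

How it is judged (in metres and radians):
On the way, in this order (a step that is already met when the one before it is completed fails the run):
1. the dial stands at the largest opening (2.80 to 3.14 rad) with the jar still at rest (tipped less than 0.2 rad) (value of joint dial between 2.8 and 3.14 rad and value of joint jar below 0.2 rad), for 0.2 s.
2. the jar is tipped over (past 1.1 rad) with the dial at the largest opening (value of joint dial between 2.8 and 3.14 rad and value of joint jar above 1.1 rad), for 0.2 s.
At the end, for the whole second after the job is handed in: All five nuts lie in the bowl (within 80 mm of its centre, their centres 5 to 60 mm above its underside), the bowl stands upright and still, the jar is back at rest (tipped less than 0.20 rad) and the dial is still at its largest opening (2.80 to 3.14 rad) (all of step 1 and horizontal distance between each of nut0, nut1, nut2, nut3, nut4 and bowl below 0.08 m and z of nut0 in the frame of bowl between 0.005 and 0.06 m and z of nut1 in the frame of bowl between 0.005 and 0.06 m and z of nut2 in the frame of bowl between 0.005 and 0.06 m and z of nut3 in the frame of bowl between 0.005 and 0.06 m and z of nut4 in the frame of bowl between 0.005 and 0.06 m and angle between bowl's own z axis and vertical below 0.1 rad and linear speed of bowl below 0.02 m/s); the robot touches nothing.
It fails at once if the bowl is pushed more than 30 mm from its place (distance of bowl from where it was at the start of the episode above 0.03 m).
It fails at once if a bystander is shifted by more than 30 mm (distance of any of mug, lemon, garlic, spice_green, spice_orange, mill from where it was at the start of the episode above 0.03 m).
It also fails if it takes over 56 s, if anything falls off the work surface, if the arm or the gripper's body presses on something with over 40 N, if the wrist force passes 120 N, or if a joint passes its speed limit or range.

## Robot

A 7-joint arm with a two-finger parallel gripper is mounted at the origin on a cart in front of the work surface, level with it; the furniture and walls round the work are solid. World frame = base frame: x ahead of the robot, y to its left, z up, the work surface at z = 0. Lengths are in mm, angles in rad, forces in N, time in s.
With the tool pointing down it reaches from about 400 to 850 mm from the base axis. Payload 6.9 kg.
Tool frame: the origin (TCP) lies at the very end of the fingers, on their centre line; the grasp point (between the pads) lies 19 mm behind it; z points along the fingers, y is the line along which they close (so a half turn about z gives the same grasp; the last joint's range is limited). The gripper opens to 85 mm and grips with 20 to 120 N. Pads are 22 mm wide; open, the fingers measure 114 mm over their backs; the gripper's body (76 mm by 85 mm) begins 54 mm behind the grasp point. The pads swing forward as they close: fully open they stand 13 mm farther back than shut.
Start: joints at [1.357, 0.507, -0.238, 1.5, 0.126, 1.149, -0.155], TCP at [195.862, -593.505, 207.675] pointing down, gripper open.
Joint ranges: [-3.08, 3.08], [-0.24, 2.05], [-1.43, 1.35], [0, 2.5], [-1.52, 4.66], [0.17, 1.96], [-2.89, 2.89]. Speed limits (rad/s): [2.39, 2.39, 3.14, 3.14, 3.14, 3.14, 3.14].

## Interface

Orientations are given as a rotation vector (axis times angle).
In Python, from bench import * gives the robot as it stands. The module is installed in compiled form; this text tells all that it offers.
- The arm moves only by the shell command python3 -m crank 'ROWS' [OPENING] [FORCE]. ROWS is JSON, a list of rows, each a list of 6 numbers: the shift along the tool's x, y, z in m, then the turn, a rotation vector about the tool's x, y, z in degrees. A call has 1 to 10 rows; each row is the pose to reach, as a shift and turn from the pose commanded when the call began, along the tool's axes at that moment; what a row does not reach only later rows make up. A row lasts 1/10 s, in which the tool goes at most 50 mm and 8.59 degrees, less where a joint would pass 70% of its speed; a pose out of reach is approached as far as the arm can. A call with a gripper value outside its range is refused whole. OPENING is the gripper's target within -1 to 1 (fully open at 1, half-way at 0, shut at -1), set as the call begins (- or left out, the last holds). The fingers move at their own pace and stop on an object; FORCE is the grip in N (left out, the last holds). Time passes only in rows, so rows that repeat a pose let the fingers close. It gives the time, the measured TCP pose, the force, the opening and the grip force at its end, in the units of the state.
- get_state(): the state, without advancing time (a new reading comes with each control period).
- grab_frame(name): name is "scene" or "top"; returns the picture (384x512x3 uint8, red, green, blue); there is no depth.
- camera_params(name): a dict with "vfov" (degrees; the focal length in pixels is half the picture's height over the tangent of half this angle, whatever the lens; pixels are square), "cx", "cy" (the principal point, pixels), "k1" (the pictures are not rectified: a ray, as slopes to the right and down, at radius r is drawn at 1 + k1 r^2 times it, then the intrinsics apply), "rvec" (rotation vector, rad) and "tvec" (3), from world to camera coordinates, as OpenCV has them. Camera axes: x right, y down, z forward; pixel columns grow to the right and rows downward; lengths in mm; the calibration is good to about 2 mm. A picture is of the moment at which its call begins. camera_params takes no time and is no camera call.
- close_job(): hands the job in; it is judged then, once.
The state is a dict: "t": time; "qpos": joint angles; "joint_vel": joint speeds; "effort": joint torques, N m; "eef_pos": TCP position; "eef_rot": TCP orientation; "contact_force": force on the tool from outside, world axes, zero at the start; "torque": the same for the moment, N m; "gripper_width": finger opening in mm; "finger_force": force on a finger pad.
Only numpy, scipy, OpenCV 4.12 (cv2) and the standard library are available. Lean on these libraries where they do the work, as an engineer would, in place of code of your own. Each camera call takes 0.05 s, during which the arm holds its last target. There are 200 camera calls.

## Working session

There is one attempt and no reset: what is moved stays moved. The work goes in short steps, Python scripts to look and compute and a shell command to move; the robot and the scene stay as the last step left them, time stands still between calls to the robot, and variables do not carry over. Pictures are saved under pics/ and viewed, at most 10 in all, crops included, and the job is handed in when it is done.

```bash
mkdir -p pics
python3 - <<'E'
from bench import *
import cv2
for n in("scene","top"):
    cv2.imwrite(f"pics/{n}0.png",cv2.resize(grab_frame(n)[:,:,::-1],(800,600),interpolation=cv2.INTER_CUBIC)); print(camera_params(n))
s=get_state();print(s)
E
```

```text
{'vfov': 56.539865362198555, 'cx': 255.46353752779885, 'cy': 197.19497658450862, 'k1': 0.03543925821128313, 'rvec': array([ 2.27334743,  0.52304495, -0.25815801]), 'tvec': array([-522.46115248,  -60.97697853, 1492.22930648])}
{'vfov': 45.03464619733324, 'cx': 250.5582061944239, 'cy': 192.43421131603094, 'k1': 0.0524922342675134, 'rvec': array([ 2.28258785, -1.41435077,  0.37858202]), 'tvec': array([-267.47797164,  529.11722845, 1249.55683164])}
{'t': 0.1, 'qpos': array([ 1.35751108,  0.50821998, -0.23754686,  1.50101565,  0.12568098,
        1.14889981, -0.15481326]), 'joint_vel': array([-0.00120822, -0.00256792,  0.00028202, -0.00378259, -0.00023184,
        0.00204582,  0.00067578]), 'effort': array([-5.62736837e-03, -6.21832037e+01, -2.19478056e+00, -2.50202572e+01,
        1.24660117e-02,  7.85754091e-03,  4.20748108e-06]), 'eef_pos': array([ 195.67759113, -593.07414359,  206.94408266]), 'eef_rot': array([-3.10025249e+00, -4.98388567e-01,  3.97718159e-04]), 'contact_force': array([-0.30273725,  0.34766456, -0.71814963]), 'torque': array([ 0.0129487 , -0.04562827, -0.01348876]), 'finger_force': 0.0, 'gripper_width': 85.57417123312106}
```

View pics/scene0.png

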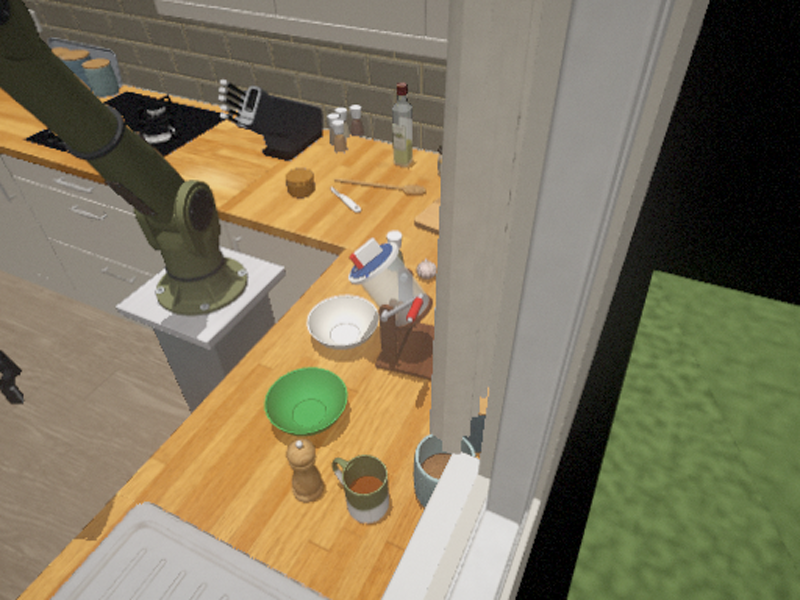

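View pics/top0.png

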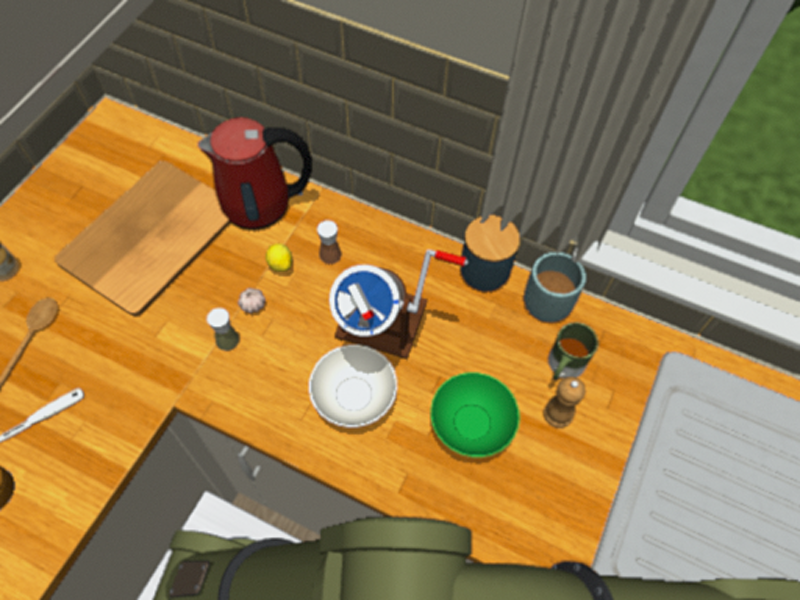

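The white bowl is at top (353,386) and scene (343,325). The green look-alike bowl, at top (475,415), doesn't fit the description. The dispenser lid is at top (365,300), its red pointer end at (366,316), and the red lever handle at top (451,258) and scene (415,308). Next I'll fit the stand pose and check it in an enlarged overlay.

```bash
cat > h.py <<'E'
from bench import *
import numpy as np, cv2
from scipy.spatial.transform import Rotation as R
from scipy.optimize import least_squares
def proj(n,P):
    c=camera_params(n);f=192/np.tan(np.radians(c['vfov']/2))
    q=R.from_rotvec(c['rvec']).apply(np.atleast_2d(P))+c['tvec'];s=q[:,:2]/q[:,2:]
    s=s*(1+c['k1']*(s**2).sum(1,keepdims=True))
    return s*f+[c['cx'],c['cy']]
def stand(p,P): # stand frame->world
    return R.from_euler('z',p[2]).apply(np.atleast_2d(P))+[p[0],p[1],0]
def jar(p,P,a=0): # jar frame (axle) -> world
    return stand(p,R.from_euler('y',-np.radians(35)-a).apply(np.atleast_2d(P))+[0,0,170])
LG=[110*np.sin(np.pi/4),-120,170+110*np.cos(np.pi/4)]
E
python3 - <<'E'
from h import *
T=np.array
def r(p):
    k=.64
    return np.concatenate([(proj('top',jar(p,[0,0,94]))-T([365,301])*k).ravel(),(proj('top',stand(p,LG))-T([450,258])*k).ravel(),(proj('scene',stand(p,LG))-T([415,308])*k).ravel(),(proj('scene',jar(p,[0,0,94]))-T([375,262])*k).ravel()])
best=min((least_squares(r,[x,y,a]) for x in(0,600) for y in(-600,0,600) for a in(0,1.6,3.1,-1.6)),key=lambda s:s.cost)
p=best.x;print(p,best.fun)
# bowl
b=least_squares(lambda q:np.concatenate([(proj('top',[q[0],q[1],55])-T([353,383])*.64).ravel(),(proj('scene',[q[0],q[1],55])-T([343,323])*.64).ravel()]),p[:2]);print('bowl',b.x,b.fun)
print('dialgrip',jar(p,[0,0,115]),'lever',stand(p,LG))
np.save('p.npy',p)
im=grab_frame('top')[:,:,::-1];x0,y0,w,h=185,125,140,155
c=cv2.resize(im[y0:y0+h,x0:x0+w],None,fx=3.8,fy=3.8,interpolation=cv2.INTER_CUBIC)
def dot(P,col):
    for u in proj('top',P): cv2.circle(c,tuple(int(v) for v in (u-[x0,y0]+.5)*3.8),2,col,-1)
th=np.linspace(0,6.28,40)
dot(jar(p,np.c_[52.5*np.cos(th),52.5*np.sin(th),94+0*th]),(0,255,0))
dot(stand(p,[LG]),(255,255,0));dot(stand(p,[[-30,-80,0],[-30,80,0],[115,-80,0],[115,80,0]]),(255,0,255))
dot(np.c_[b.x[0]+85*np.cos(th),b.x[1]+85*np.sin(th),55+0*th],(255,0,0))
for a in range(0,360,30):
  dot(jar(p,[[32*np.cos(np.radians(a)),32*np.sin(np.radians(a)),128]]),(0,255,255) if a else (0,0,0))
cv2.imwrite('pics/c1.png',c)
E
```

```text
Traceback (most recent call last):
  File "h.py", line 6, in proj
    c=camera_params(n);f=192/np.tan(np.radians(c['vfov']/2))
ValueError: time passes only in moves, steps and waits
```

Too many `camera_params` calls, so I'll cache them.

```bash
sed -i "s/    c=camera_params(n);/    c=C[n];/; s/^def proj/C={k:camera_params(k) for k in('scene','top')}\ndef proj/" h.py
cat > fit.py <<'E'
from h import *
T=np.array
def r(p):
    k=.64
    return np.concatenate([(proj('top',jar(p,[0,0,94]))-T([365,301])*k).ravel(),(proj('top',stand(p,LG))-T([450,258])*k).ravel(),(proj('scene',stand(p,LG))-T([415,308])*k).ravel(),(proj('scene',jar(p,[0,0,94]))-T([375,262])*k).ravel()])
best=min((least_squares(r,[x,y,a]) for x in(300,600) for y in(-600,-200,200) for a in(0,1.6,3.1,-1.6)),key=lambda s:s.cost)
p=best.x;print(p,best.fun)
b=least_squares(lambda q:np.concatenate([(proj('top',[q[0],q[1],55])-T([353,383])*.64).ravel(),(proj('scene',[q[0],q[1],55])-T([343,323])*.64).ravel()]),p[:2]);print('bowl',b.x,b.fun)
print('dialgrip',jar(p,[0,0,115]),'lever',stand(p,LG))
np.save('p.npy',p)
im=grab_frame('top')[:,:,::-1];x0,y0,w,h=185,125,140,155
c=cv2.resize(im[y0:y0+h,x0:x0+w],None,fx=3.8,fy=3.8,interpolation=cv2.INTER_CUBIC)
def dot(P,col):
    for u in proj('top',P): cv2.circle(c,tuple(int(v) for v in (u-[x0,y0]+.5)*3.8),2,col,-1)
th=np.linspace(0,6.28,40)
dot(jar(p,np.c_[52.5*np.cos(th),52.5*np.sin(th),94+0*th]),(0,255,0))
dot(stand(p,[LG]),(255,255,0));dot(stand(p,[[-30,-80,0],[-30,80,0],[115,-80,0],[115,80,0]]),(255,0,255))
dot(np.c_[b.x[0]+85*np.cos(th),b.x[1]+85*np.sin(th),55+0*th],(255,0,0))
for a in range(0,360,30):
  dot(jar(p,[[32*np.cos(np.radians(a)),32*np.sin(np.radians(a)),128]]),(0,255,255) if a else (0,0,0))
cv2.imwrite('pics/c1.png',c)
E
python3 fit.py
```

```text
[5.73024292e+02 2.15398485e+01 1.41449374e-01] [-0.51152471 -1.13973472  0.55137368 -0.54577188  0.32326643  1.13039661
 -2.03324379 -1.55728953]
bowl [440.26827218  -1.63385176] [ 1.26847853  0.26754704  0.23135204 -2.18901726]
dialgrip [[507.72177618  12.24074715 264.20248509]] lever [[666.94658767 -86.29614866 247.78174593]]
```

View pics/c1.png

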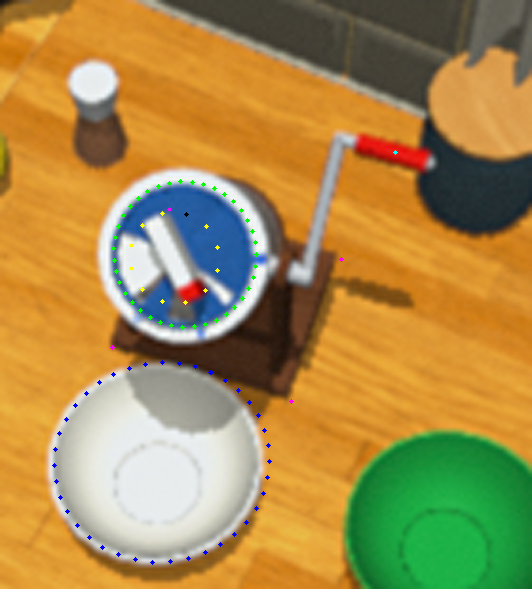

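The overlay fits: base corners, disc, lever and bowl rim agree within about 3 mm. The dial isn't at 0, because its pointer is near a dot at (201,333) and a bigger dot sits at (268,258). I'll rectify the lid plane to read the angles.

Run:
```python
from h import *
p=np.load('p.npy');im=grab_frame('top')[:,:,::-1]
o=[]
for z in(94,128):
    g=np.mgrid[-75:75:250j,-75:75:250j][::-1]  # cols u,rows v
    # show jar x right, y up
    P=np.c_[g[0].ravel(),-g[1].ravel(),np.full(g[0].size,z)]
    m=proj('top',jar(p,P)).reshape(250,250,2).astype('f4')
    o.append(cv2.resize(cv2.remap(im,m[...,0],m[...,1],cv2.INTER_CUBIC),(400,400)))
cv2.imwrite('pics/lid.png',np.hstack(o))
```

```text
(no output)
```

View pics/lid.png

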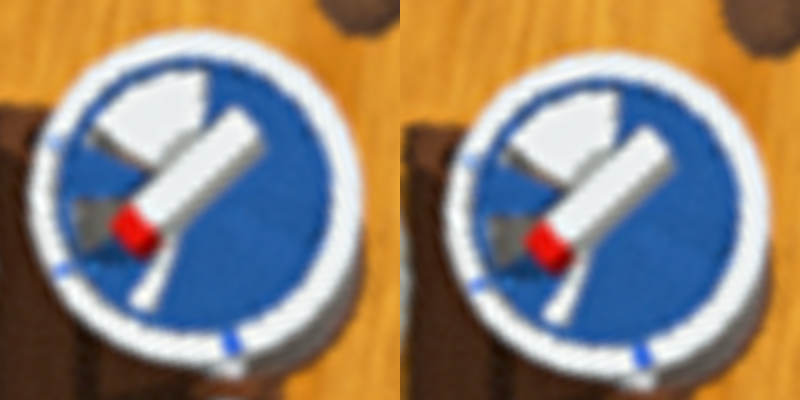

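The lid is rectified with jar x to the right and y up. The dots sit at about 157°, 208° and 285° (left panel (57,142), (62,270), (232,342)). The bar pointer is at about 226°, so the dial is at about 1.97 rad and needs roughly +57°. Next I'll work out the approach.

```bash
cat >> h.py <<'E'
p=np.load('p.npy')
RJ=lambda a=0:R.from_euler('z',p[2])*R.from_euler('y',-np.radians(35)-a)
def dialrot(deg): # tool orientation, y at jar angle deg
    t=np.radians(deg);y=np.array([np.cos(t),np.sin(t),0]);z=np.array([0,0,-1.])
    return RJ()*R.from_matrix(np.c_[np.cross(y,z),y,z])
def rel(pos,rot,p0=None,r0=None):
    s=get_state()
    p0=s['eef_pos'] if p0 is None else p0; r0=R.from_rotvec(s['eef_rot']) if r0 is None else r0
    print(np.round(r0.inv().apply(np.ravel(pos)-p0)/1000,3),np.round((r0.inv()*rot).as_rotvec(degrees=True),1))
E
python3 - <<'E'
from h import *
s=get_state();r0=R.from_rotvec(s['eef_rot'])
pre=jar(p,[0,0,180])[0];rt=dialrot(-44)
d=(r0.inv()*rt).as_rotvec()
via=np.array([400,-330,370]);rv=r0*R.from_rotvec(d*.5)
rel(via,rv);rel(pre,rt)
E
```

```text
[ 0.276 -0.186 -0.163] [ -8.4  15.7 -17.4]
[ 0.449 -0.484 -0.11 ] [-16.8  31.4 -34.7]
```

```bash
python3 -m crank '[[0.0,0,-0.05,0,0,0],[0.05,-0.03,-0.1,-2,3,-4],[0.28,-0.19,-0.16,-8,16,-17],[0.28,-0.19,-0.16,-8,16,-17],[0.28,-0.19,-0.16,-8,16,-17],[0.28,-0.19,-0.16,-8,16,-17],[0.28,-0.19,-0.16,-8,16,-17],[0.28,-0.19,-0.16,-8,16,-17],[0.28,-0.19,-0.16,-8,16,-17],[0.28,-0.19,-0.16,-8,16,-17]]' 1
python3 - <<'E'
from h import *
print(get_state()['qpos']);rel(jar(p,[0,0,180]),dialrot(-44))
E
```

```text
t: 1.2
eef_pos: [403.5, -323.4, 368.6]
eef_rot: [2.869, 0.923, 0.452]
contact_force: [-1.1, -1.2, -0.0]
gripper_width: 85.2
finger_force: 0.0
[ 1.25135424  0.11813158 -0.52958543  1.69023984 -0.16425713  1.12108729
 -0.16197952]
[ 0.232 -0.24   0.07 ] [ -8.5  15.3 -17.6]
```

```bash
python3 -m crank '[[0.08,-0.08,-0.01,-3,5,-6],[0.16,-0.16,0.01,-6,10,-12],[0.23,-0.24,0.05,-8.5,15.3,-17.6],[0.232,-0.24,0.07,-8.5,15.3,-17.6],[0.232,-0.24,0.07,-8.5,15.3,-17.6],[0.232,-0.24,0.07,-8.5,15.3,-17.6],[0.232,-0.24,0.07,-8.5,15.3,-17.6],[0.232,-0.24,0.07,-8.5,15.3,-17.6],[0.232,-0.24,0.07,-8.5,15.3,-17.6],[0.232,-0.24,0.07,-8.5,15.3,-17.6]]'
python3 - <<'E'
from h import *
print(get_state()['qpos']);rel(jar(p,[0,0,180]),dialrot(-44));rel(jar(p,[0,0,101]),dialrot(-44))
im=grab_frame('top')[:,:,::-1]
a=cv2.resize(im[100:280,150:350],(667,600),interpolation=cv2.INTER_CUBIC)
cv2.imwrite('pics/pre.png',a)
E
```

```text
t: 2.2
eef_pos: [471.2, 2.2, 317.0]
eef_rot: [2.519, 1.274, 0.841]
contact_force: [-0.2, 0.2, 0.5]
gripper_width: 85.5
finger_force: 0.0
[ 1.15515842 -0.21633044 -0.88965952  2.20845359 -0.70969806  0.59269367
  0.09679509]
[ 0.004 -0.003 -0.   ] [ 0.1  0.1 -0.4]
[ 0.004 -0.003  0.079] [ 0.1  0.1 -0.4]
```

View pics/pre.png

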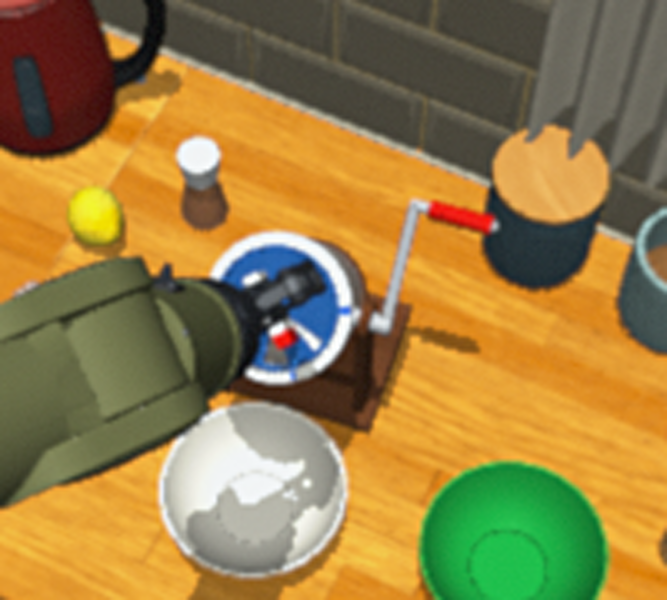

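The view shows the gripper over the lid with one finger at (295,285) to the upper right of the bar and the pointer at (283,338). It looks aligned, so I'll descend.

```bash
python3 -m crank '[[0.004,-0.003,0.02,0,0,0],[0.004,-0.003,0.045,0,0,0],[0.004,-0.003,0.06,0,0,0],[0.004,-0.003,0.07,0,0,0],[0.004,-0.003,0.079,0,0,0],[0.004,-0.003,0.079,0,0,0]]'
python3 - <<'E'
from h import *
print(get_state()['qpos']);rel(jar(p,[0,0,101]),dialrot(-44))
E
```

```text
t: 2.85
eef_pos: [516.3, 12.8, 251.6]
eef_rot: [2.522, 1.272, 0.84]
contact_force: [-0.4, -1.2, 0.4]
gripper_width: 85.4
finger_force: 0.0
[ 1.12499113  0.07973473 -1.21939636  2.26987656  0.15480656  0.23810037
 -0.84546762]
[ 0.001 -0.    -0.001] [ 0.   0.2 -0.5]
```

```bash
python3 -m crank '[[0,0,0,0,0,0],[0,0,0,0,0,0],[0,0,0,0,0,0],[0,0,0,0,0,0],[0,0,0,0,0,0],[0,0,0,0,0,0],[0,0,0,0,0,0]]' -1 40
python3 - <<'E'
from h import *
print(get_state()['qpos'],get_state()['torque']);rel(jar(p,[0,0,101]),dialrot(-44))
E
```

```text
t: 3.55
eef_pos: [515.6, 15.6, 252.6]
eef_rot: [2.518, 1.278, 0.839]
contact_force: [-8.8, -1.2, 9.8]
gripper_width: 12.4
finger_force: 39.3
[ 1.1253319   0.07433386 -1.22372622  2.27000279  0.14569062  0.23937031
 -0.83752862] [-0.05302379  0.91267121  0.03333887]
[-0.002  0.001 -0.   ] [ 0.   0.1 -0.2]
```

```bash
python3 -m crank '[[0.001,0,-0.003,0,0,0],[0.001,0,-0.003,0,0,-6],[0.001,0,-0.003,0,0,-12],[0.001,0,-0.003,0,0,-18],[0.001,0,-0.003,0,0,-24],[0.001,0,-0.003,0,0,-30],[0.001,0,-0.003,0,0,-30]]' - 60
python3 - <<'E'
from h import *
print(get_state()['qpos'],get_state()['torque']);rel(jar(p,[0,0,104]),dialrot(13))
E
```

```text
t: 4.25
eef_pos: [512.8, 16.2, 253.8]
eef_rot: [2.02, 1.817, 0.705]
contact_force: [3.9, 1.6, -11.4]
gripper_width: 10.6
finger_force: 59.4
[ 1.25780621  0.08898381 -1.37463106  2.26884114  0.23278074  0.2549079
 -0.40193762] [-0.04378888  1.48200494  0.16065578]
[-0.003  0.002 -0.001] [ -0.3   0.1 -27.2]
```

```bash
python3 -m crank '[[0,0,0,0,0,-6],[0,0,0,0,0,-12],[0,0,0,0,0,-12]]'; python3 -c "
from h import *
print(get_state()['qpos'],get_state()['torque']);rel(jar(p,[0,0,104]),dialrot(13))"
```

```text
t: 4.55
eef_pos: [512.4, 16.2, 253.4]
eef_rot: [1.798, 1.989, 0.642]
contact_force: [-0.6, 1.0, -11.8]
gripper_width: 10.9
finger_force: 59.8
[ 1.27077178  0.0937946  -1.3932153   2.26919084  0.26087779  0.25769613
 -0.22404288] [-0.16286074  2.37119716  0.20113082]
[-0.003  0.002 -0.001] [ -0.3   0.  -15.3]
```

```bash
python3 -m crank '[[0,0,0,0,0,-6],[0,0,0,0,0,-12],[0,0,0,0,0,-15.5],[0,0,0,0,0,-15.5],[0,0,0,0,0,-15.5]]'
python3 - <<'E'
from h import *
print(get_state()['qpos'],get_state()['torque']);rel(jar(p,[0,0,104]),dialrot(13));rel(jar(p,[0,0,200]),dialrot(13))
E
```

```text
t: 5.05
eef_pos: [511.9, 16.0, 253.0]
eef_rot: [1.496, 2.177, 0.555]
contact_force: [-6.1, -0.1, -11.0]
gripper_width: 10.9
finger_force: 60.3
[ 1.27879998  0.09705567 -1.40491833  2.2697438   0.27986246  0.25999676
  0.02253745] [-0.28451832  3.13868071  0.08623422]
[-0.004  0.002 -0.001] [-0.4 -0.  -0.1]
[-0.004  0.001 -0.097] [-0.4 -0.  -0.1]
```

```bash
python3 -m crank '[[0,0,0,0,0,0],[0,0,0,0,0,0],[0,0,0,0,0,0],[0,0,0,0,0,0],[0,0,-0.03,0,0,0],[0,0,-0.07,0,0,0],[0,0,-0.1,0,0,0],[0,-0.08,-0.1,0,0,0],[0,-0.08,-0.1,0,0,0]]' 1
python3 - <<'E'
from h import *
print(get_state()['qpos'])
im=grab_frame('top')[:,:,::-1]
o=[cv2.resize(im[130:230,190:290],(400,400),interpolation=cv2.INTER_CUBIC)]
for z in(94,):
    g=np.mgrid[-75:75:250j,-75:75:250j][::-1]
    P=np.c_[g[0].ravel(),-g[1].ravel(),np.full(g[0].size,z)]
    m=proj('top',jar(p,P)).reshape(250,250,2).astype('f4')
    o.append(cv2.resize(cv2.remap(im,m[...,0],m[...,1],cv2.INTER_CUBIC),(400,400)))
cv2.imwrite('pics/lid2.png',np.hstack(o))
E
```

```text
t: 5.95
eef_pos: [430.4, -18.7, 270.7]
eef_rot: [1.519, 2.2, 0.489]
contact_force: [0.1, -0.7, 0.2]
gripper_width: 85.5
finger_force: 0.0
[ 0.97221565 -0.17892589 -0.73642105  2.31872842 -0.61802307  0.49233993
  1.05507077]
```

View pics/lid2.png

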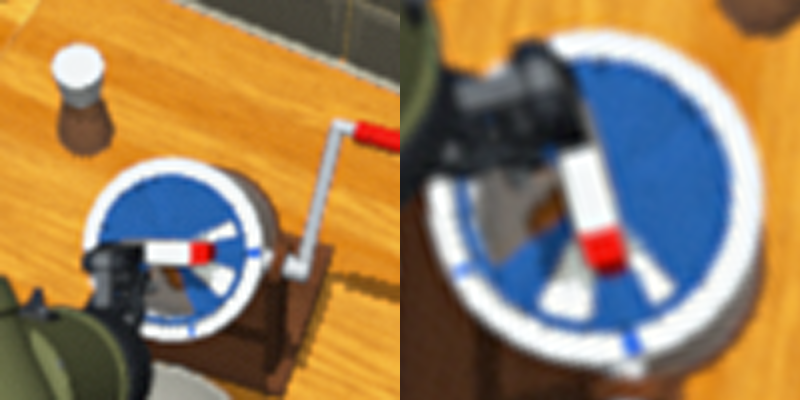

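The big opening now shows the window at right panel (500,215). The pointer is at about 286–289° and the big dot at 284°, so I'll refine with the red-end centroid.

Run:
```python
from h import *
im0=cv2.resize(cv2.imread('pics/top0.png'),(512,384),interpolation=cv2.INTER_AREA)
im1=grab_frame('top')[:,:,::-1]
for im in(im0,im1):
    i=im.astype(int)[175:215,215:255];m=(i[...,2]>150)&(i[...,1]<80)&(i[...,0]<80)
    v,u=np.nonzero(m);c=np.array([u.mean()+215,v.mean()+175])
    # red + white bar pixels: also axis
    for z in(118,126):
        q=least_squares(lambda a:(proj('top',jar(p,[a[0],a[1],z]))-c).ravel(),[-15,-20]).x
        print(m.sum(),c,z,np.hypot(*q),np.degrees(np.arctan2(q[1],q[0]))%360)
```

```text
22 [234.45454545 201.81818182] 118 27.413194073818488 214.138976845293
22 [234.45454545 201.81818182] 126 27.29035526007111 218.04645988340445
21 [239.61904762 192.9047619 ] 118 23.090083692586795 280.9395557225743
21 [239.61904762 192.9047619 ] 126 24.65593512127926 282.65359152907274
```

```bash
cat >> h.py <<'E'
Rd=R.from_euler('z',p[2])*R.from_matrix(np.array([[0,1,0],[1,0,0],[0,0,-1.]]))
def lev(a,y=-122): # TCP world for lever at jar angle a, tool down
    t=np.pi/4+a; return stand(p,[110*np.cos(t),y,170+110*np.sin(t)-19])[0]
E
python3 - <<'E'
from h import *
for z in(0,100,150):
    q=least_squares(lambda a:(proj('top',[a[0],a[1],z])-np.array([490,240])*.64).ravel(),[700,-150]).x; print('can',z,q)
L=lev(0);print(L)
s=get_state();r0=R.from_rotvec(s['eef_rot'])
rel([440,-120,380],Rd);rel(L+[0,0,90],Rd)
E
```

```text
can 0 [902.46596564 -98.67768193]
can 100 [ 834.11413043 -113.44168825]
can 150 [ 799.93821288 -120.82369139]
[667.22854399 -88.27617407 228.78174593]
[-0.113  0.031 -0.092] [31.4  5.2 12.1]
[-0.145  0.191  0.081] [31.4  5.2 12.1]
```

```bash
python3 -m crank '[[-0.03,0,-0.05,0,0,0],[-0.07,0.01,-0.09,8,1,3],[-0.11,0.03,-0.09,16,3,6],[-0.113,0.03,-0.092,24,4,9],[-0.113,0.03,-0.092,31.4,5.2,12.1],[-0.113,0.03,-0.092,31.4,5.2,12.1],[-0.113,0.03,-0.092,31.4,5.2,12.1]]'
python3 - <<'E'
from h import *
print(get_state()['qpos']);rel(lev(0)+[0,0,90],Rd);
E
```

```text
t: 6.75
eef_pos: [444.4, -118.2, 377.8]
eef_rot: [-2.048, -2.375, -0.003]
contact_force: [-0.4, 0.5, -0.4]
gripper_width: 85.4
finger_force: 0.0
[ 0.9604115   0.21584498 -0.95821864  1.56419     0.17186561  1.456883
  0.14037994]
[-0.003  0.225  0.059] [-0.1 -0.3  0.3]
```

```bash
python3 -m crank '[[0,0.05,0,0,0,0],[0,0.1,0,0,0,0],[0,0.15,0.01,0,0,0],[-0.003,0.19,0.03,0,0,0],[-0.003,0.225,0.059,0,0,0],[-0.003,0.225,0.059,0,0,0],[-0.003,0.225,0.059,0,0,0]]'
python3 - <<'E'
from h import *
print(get_state()['qpos']);rel(lev(0),Rd);
im=grab_frame('top')[:,:,::-1]
cv2.imwrite('pics/lev.png',cv2.resize(im[100:280,170:370],(667,600),interpolation=cv2.INTER_CUBIC))
E
```

```text
t: 7.45
eef_pos: [664.4, -87.7, 318.4]
eef_rot: [-2.048, -2.377, -0.001]
contact_force: [-0.6, 0.3, 0.6]
gripper_width: 85.2
finger_force: 0.0
[ 0.51446188  0.62625171 -0.87733546  1.14539936  0.46359425  1.56572354
 -0.11320915]
[-0.001  0.003  0.09 ] [-0.1 -0.2  0.4]
```

View pics/lev.png

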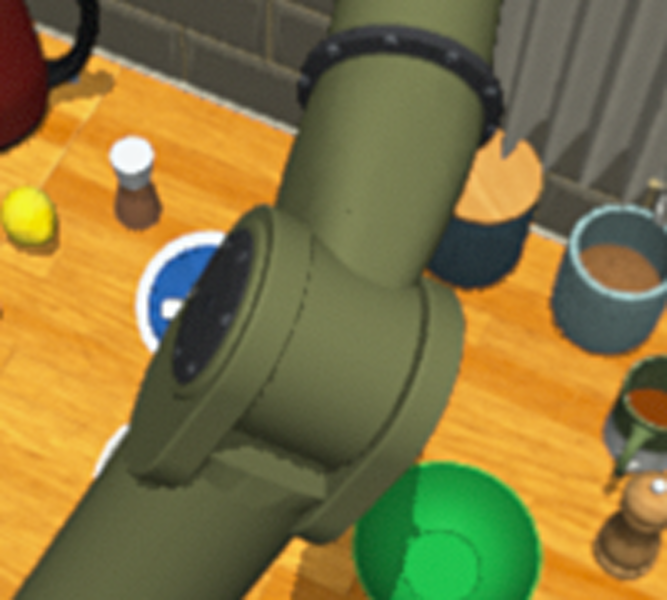

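The arm hides the handle here. The pose agrees with the fit to within a few mm and the 85 mm opening leaves margin, so I'll descend.

```bash
python3 -m crank '[[0,0.003,0.03,0,0,0],[0,0.003,0.06,0,0,0],[0,0.003,0.08,0,0,0],[0,0.003,0.09,0,0,0],[0,0.003,0.09,0,0,0]]' && python3 -m crank '[[0,0,0,0,0,0],[0,0,0,0,0,0],[0,0,0,0,0,0],[0,0,0,0,0,0],[0,0,0,0,0,0],[0,0,0,0,0,0]]' -1 40;  python3 - <<'E'
from h import *
rel(lev(0),Rd)
cv2.imwrite('pics/lev2.png',cv2.resize(grab_frame('scene')[120:260,190:330,::-1],(600,600),interpolation=cv2.INTER_CUBIC))
E
```

```text
t: 8.0
eef_pos: [666.3, -88.4, 229.8]
eef_rot: [-2.052, -2.376, 0.002]
contact_force: [0.4, -0.9, -1.0]
gripper_width: 85.6
finger_force: 0.0
t: 8.6
eef_pos: [665.7, -87.6, 231.1]
eef_rot: [-2.05, -2.376, 0.005]
contact_force: [-13.9, -0.5, 38.4]
gripper_width: 5.9
finger_force: 35.3
[-0.001  0.001  0.002] [-0.3 -0.   0.3]
```

View pics/lev2.png

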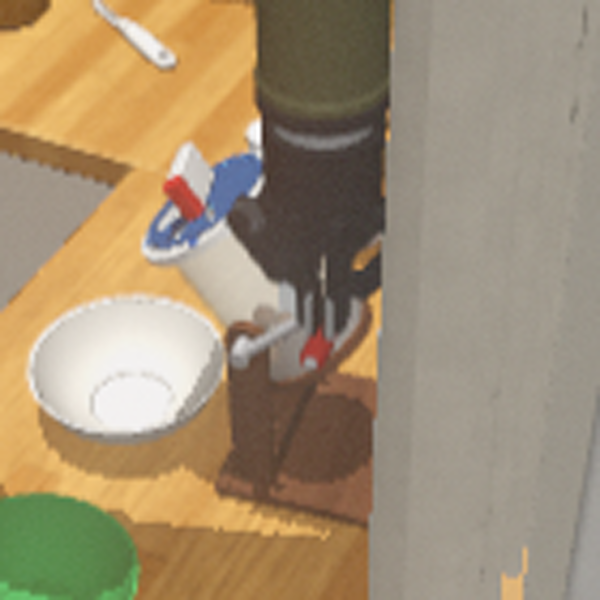

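Run:
```python
from h import *
f=lambda P:(proj('scene',P)-[190,120])*4.286
s=get_state();print(s['torque'],s['contact_force'],s['gripper_width'])
print('tcp',f(s['eef_pos']),'grasp',f(s['eef_pos']+[0,0,19]))
for y in(-92,-120,-148): print('handle',y,f(stand(p,[LG[0],y,LG[2]])))
print('lever axle',f(stand(p,[0,-80,170])))
```

```text
[ 0.0459372  -0.4138039  -0.03711719] [ 2.66323894  0.42750389 14.83990572] 0.28103853054638467
tcp [[325.07685751 352.13037539]] grasp [[325.00975324 331.84874909]]
handle -92 [[337.32051512 309.00094251]]
handle -120 [[325.4071199  335.38119989]]
handle -148 [[313.04391119 362.76027857]]
lever axle [[241.67445209 355.80149578]]
```

Run:
```python
from h import *
a=cv2.resize(grab_frame('scene')[165:225,235:295,::-1],(400,400),interpolation=cv2.INTER_CUBIC)
b=cv2.resize(grab_frame('top')[120:240,210:330,::-1],(400,400),interpolation=cv2.INTER_CUBIC)
s=get_state();print(s['eef_pos'],s['gripper_width'],s['contact_force'],s['finger_force'])
f=lambda P:(proj('scene',P)-[235,165])*6.667
print('tcp',f(s['eef_pos']),'handle',f(stand(p,[[LG[0],-92,LG[2]],[LG[0],-148,LG[2]]])))
cv2.imwrite('pics/g.png',np.hstack([a,b]))
```

```text
[667.52473048 -87.28722563 232.88693588] 0.19366400927042243 [-6.52966743 -1.26327238 21.12189563] 10.235897437669337
tcp [[206.46905298 248.12673022]] handle [[224.69705654 180.6451222 ]
 [186.93407977 264.2693624 ]]
```

View pics/g.png

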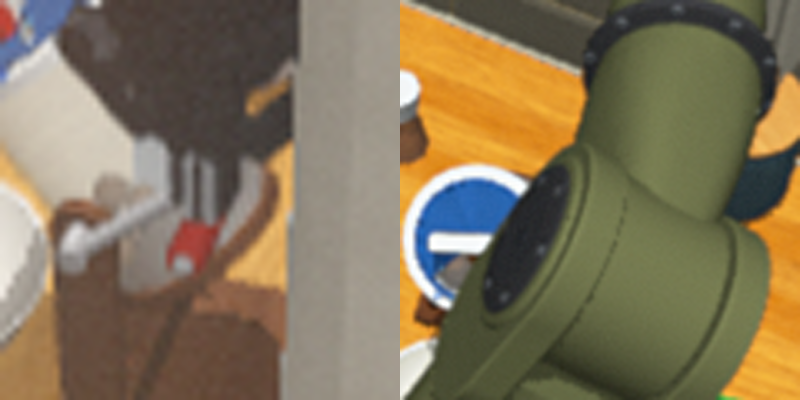

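The fingers shut on top of the handle: the two grey finger bars end on the red at (200,225), and the tool is pushed up. The handle is where I predicted, so the fingertips sit about 25 mm short of the nominal TCP. I'll reopen, go lower and regrip.

```bash
python3 -m crank '[[0,0,-0.01,0,0,0],[0,0,-0.02,0,0,0],[0,0,-0.02,0,0,0],[0,0,-0.02,0,0,0],[0,0,-0.02,0,0,0],[0,0,0,0,0,0],[0,0,0.015,0,0,0],[0,0,0.022,0,0,0],[0,0,0.022,0,0,0]]' 1 && python3 -m crank '[[0,0,0,0,0,0],[0,0,0,0,0,0],[0,0,0,0,0,0],[0,0,0,0,0,0],[0,0,0,0,0,0],[0,0,0,0,0,0]]' -1 40;  python3 - <<'E'
from h import *
rel(lev(0),Rd)
E
```

```text
t: 9.65
eef_pos: [666.3, -87.8, 205.5]
eef_rot: [-2.049, -2.375, 0.004]
contact_force: [0.3, -0.7, 0.5]
gripper_width: 85.7
finger_force: 0.0
t: 10.25
eef_pos: [665.1, -87.9, 207.4]
eef_rot: [-2.049, -2.375, 0.007]
contact_force: [-7.4, -0.6, 6.9]
gripper_width: 16.5
finger_force: 39.4
[-0.001  0.002 -0.021] [-0.4 -0.1  0.3]
```

Gripped: 16.5 mm on the 18 mm handle. Tipping now along the arc.

```bash
python3 -m crank '[[0,-0.0147,-0.0123,0,0,0],[0,-0.0313,-0.0219,0,0,0],[0,-0.0493,-0.0285,0,0,0],[0,-0.0682,-0.0318,0,0,0],[0,-0.0682,-0.0318,0,0,0]]';python3 - <<'E'
from h import *
print(get_state()['qpos']);rel(lev(np.radians(40))-[0,0,22],Rd)
E
```

```text
t: 10.75
eef_pos: [600.8, -97.3, 242.6]
eef_rot: [2.051, 2.376, 0.005]
contact_force: [0.0, 0.2, 14.6]
gripper_width: 16.9
finger_force: 41.0
[ 0.64414167  0.56400155 -0.90331904  1.48774918  0.45071762  1.30377822
 -0.15472546]
[-0.    -0.001  0.004] [0.3 0.  0.3]
```

```bash
python3 -m crank '[[0,-0.0192,-0.002,0,0,0],[0,-0.038,0.001,0,0,0],[0,-0.0561,0.008,0,0,0],[0,-0.0727,0.0175,0,0,0],[0,-0.0865,0.029,0,0,0],[0,-0.0865,0.029,0,0,0],[0,-0.0865,0.029,0,0,0]]';python3 - <<'E'
from h import *
print(get_state()['qpos']);rel(lev(np.radians(90))-[0,0,20],Rd)
im=grab_frame('top')[:,:,::-1];cv2.imwrite('pics/t.png',np.hstack([cv2.resize(grab_frame('scene')[140:260,170:290,::-1],(400,400),interpolation=cv2.INTER_CUBIC),cv2.resize(im[150:310,150:310],(400,400),interpolation=cv2.INTER_CUBIC)]))
E
```

```text
t: 11.45
eef_pos: [513.4, -110.1, 210.6]
eef_rot: [-2.05, -2.376, 0.003]
contact_force: [-4.0, -0.6, 3.8]
gripper_width: 16.6
finger_force: 43.0
[ 0.78728417  0.46695099 -0.93948396  1.74754114  0.40933694  1.14293847
 -0.13018893]
[-0.    -0.     0.002] [-0.2 -0.1  0.3]
```

```bash
python3 -m crank '[[0,0,0,0,0,0],[0,0.0313,-0.0219,0,0,0],[0,0.0494,-0.0285,0,0,0],[0,0.0313,-0.0219,0,0,0],[0,0.001,-0.001,0,0,0],[0,0,0,0,0,0],[0,0,0,0,0,0],[0,0,0,0,0,0]]'
cat > cnt.py <<'E'
from h import *
def cnt(n,c,r):
    im=grab_frame(n).astype(int)
    v,u=np.mgrid[:384,:512]
    m=(((u-c[0])/r[0])**2+((v-c[1])/r[1])**2<1)&(im[...,0]-im[...,2]>45)
    k,l,st,ce=cv2.connectedComponentsWithStats(m.astype('u1'))
    print(n,[(int(st[i,4]),ce[i].round().astype(int).tolist()) for i in range(1,k) if st[i,4]>6])
cnt('scene',(219.5,209),(19,13));cnt('top',(226,248),(24,22))
E
python3 cnt.py
```

```text
t: 12.35
eef_pos: [513.3, -110.1, 210.3]
eef_rot: [-2.048, -2.374, 0.005]
contact_force: [-7.6, 1.2, 0.4]
gripper_width: 16.9
finger_force: 43.8
scene [(10, [222, 199]), (83, [219, 211])]
top []
```

```bash
python3 -m crank '[[0,0.0313,-0.0219,0,0,0],[0,0.0682,-0.0318,0,0,0],[0,0.0313,-0.0219,0,0,0],[0,0,0,0,0,0],[0,0,0,0,0,0],[0,0.0313,-0.0219,0,0,0],[0,0.0313,-0.0219,0,0,0],[0,0.001,-0.001,0,0,0],[0,0,0,0,0,0],[0,0,0,0,0,0]]'; python3 cnt.py; python3 -c "
from h import *
rel(lev(np.radians(90))-[0,0,20],Rd)"
```

```text
t: 13.45
eef_pos: [513.7, -109.9, 211.0]
eef_rot: [-2.049, -2.375, 0.004]
contact_force: [-9.6, 1.6, 8.3]
gripper_width: 16.4
finger_force: 45.8
scene [(10, [222, 199]), (83, [219, 211])]
top []
[-0.    -0.001  0.002] [-0.3 -0.1  0.3]
```

```bash
python3 -m crank '[[0,0.0147,-0.0123,0,0,0],[0,0.0313,-0.0219,0,0,0],[0,0.0494,-0.0285,0,0,0],[0,0.0682,-0.0318,0,0,0],[0,0.0874,-0.0318,0,0,0],[0,0.1063,-0.0285,0,0,0],[0,0.1243,-0.0219,0,0,0],[0,0.1409,-0.0115,0,0,0],[0,0.156,0.001,0,0,0],[0,0.156,0.001,0,0,0]]'; python3 cnt.py
python3 - <<'E'
from h import *
rel(lev(0)-[0,0,21],Rd)
im=grab_frame('top')[:,:,::-1];cv2.imwrite('pics/t2.png',np.hstack([cv2.resize(grab_frame('scene')[160:260,180:280,::-1],(400,400),interpolation=cv2.INTER_CUBIC),cv2.resize(im[170:290,170:290],(400,400),interpolation=cv2.INTER_CUBIC)]))
E
```

```text
t: 14.55
eef_pos: [665.1, -88.3, 209.3]
eef_rot: [-2.047, -2.37, 0.017]
contact_force: [-21.7, -1.9, 14.2]
gripper_width: 16.3
finger_force: 46.0
scene [(83, [219, 211])]
top []
[-0.     0.002  0.002] [-0.7 -0.   0.3]
```

```bash
python3 -m crank '[[0,-0.001,-0.001,0,0,0],[0,-0.001,-0.001,0,0,0],[0,-0.001,-0.001,0,0,0],[0,-0.001,-0.001,0,0,0],[0,-0.001,-0.03,0,0,0],[0,-0.001,-0.08,0,0,0],[0,-0.001,-0.13,0,0,0],[-0.05,-0.001,-0.16,0,0,0],[-0.1,-0.001,-0.16,0,0,0],[-0.15,-0.001,-0.16,0,0,0]]' 1; python3 -m crank '[[-0.05,0,0,0,0,0],[-0.1,-0.03,0,0,0,0],[-0.15,-0.06,0,0,0,0],[-0.2,-0.1,0,0,0,0],[-0.2,-0.1,0,0,0,0]]'; python3 cnt.py
python3 - <<'E'
from h import *
im=grab_frame('top')[:,:,::-1];cv2.imwrite('pics/t3.png',np.hstack([cv2.resize(grab_frame('scene')[160:260,180:280,::-1],(400,400),interpolation=cv2.INTER_CUBIC),cv2.resize(im[150:290,160:300],(400,400),interpolation=cv2.INTER_CUBIC)]))
E
```

```text
t: 15.75
eef_pos: [689.4, -229.9, 370.6]
eef_rot: [-2.051, -2.379, -0.001]
contact_force: [0.5, -1.1, -0.4]
gripper_width: 85.3
finger_force: 0.0
t: 16.25
eef_pos: [616.8, -446.3, 368.0]
eef_rot: [-2.057, -2.371, 0.004]
contact_force: [0.4, 0.3, 0.6]
gripper_width: 85.6
finger_force: 0.0
scene [(83, [219, 211])]
top [(89, [223, 251]), (20, [232, 256])]
```

View pics/t3.png

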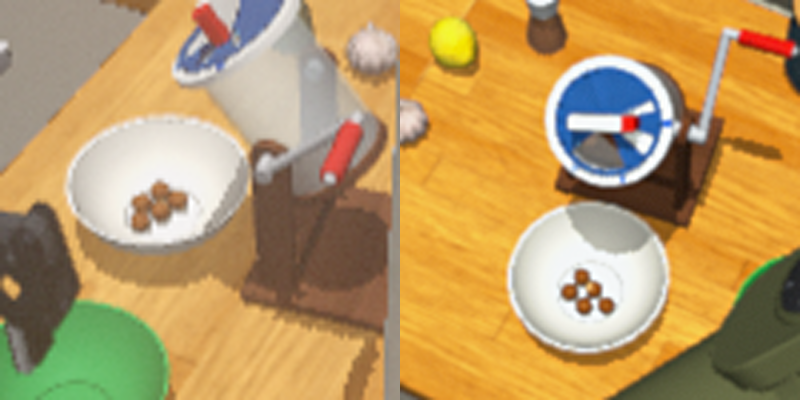

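Five nuts lie in the bowl, at right panel (582,275), (570,291), (592,289), (585,306) and (606,305). The lever is back at its starting pixel and the pointer is at the big dot (665,123). Handing in.

```bash
python3 -c "
from bench import *
print(close_job())"
```

```text
the job is handed in; nothing more can be done
None
```

The job is handed in: the last pictures show all five nuts in the bowl, the jar back at rest, the dial pointer at the biggest dot and the bowl in place; the clock read 16.25 s after the last move, and no verdict came back.

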